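# Unstack the storage tins onto their mats

### The arm

A 6-joint arm with a two-finger parallel gripper is mounted at the origin on a cart in front of the work surface, level with it; the furniture and walls round the work are solid. World frame = base frame: x ahead of the robot, y to its left, z up, the work surface at z = 0. Lengths are in m, angles in rad, forces in N, time in s.
With the tool pointing down it reaches from about 0.35 to 0.975 m from the base axis. Payload 4.9 kg.
Tool frame: the origin (TCP) lies at the very end of the fingers, on their centre line; the grasp point (between the pads) lies 19 mm behind it; z points along the fingers, y is the line along which they close (so a half turn about z gives the same grasp; the last joint's range is limited). The gripper opens to 85 mm and grips with 20 to 120 N. Pads are 22 mm wide; open, the fingers measure 114 mm over their backs; the gripper's body (76 mm by 85 mm) begins 54 mm behind the grasp point. The pads swing forward as they close: fully open they stand 13 mm farther back than shut.
Start: joints at [-1.262, 0.053, 1.613, -0, 1.476, -0.119], TCP at [0.259, -0.569, 0.231] pointing down, gripper open.
Joint ranges: [-3.01, 3.01], [-1.01, 2.22], [0.06, 2.58], [-1.02, 4.17], [0.09, 2.62], [-3.14, 3.14]. Speed limits (rad/s): [2.57, 2.57, 3.14, 3.14, 3.14, 3.14].

### API

Orientations are given as [roll, pitch, yaw] about the fixed x, y, z axes, in that order (R = Rz(yaw) Ry(pitch) Rx(roll)).
In Python, from bench import env, optics, models gives the robot as it stands.
- The arm moves only by the tool play_rows, never from a script. Its argument "series" is a list of rows, each a list of 7 numbers: the shift along the tool's x, y, z in m, then the turn, a rotation vector about the tool's x, y, z in degrees, then the finger opening in m, from 0 to 0.0854. In form: [[tx, ty, tz, rx, ry, rz, jaw], ...]. A call has 1 to 12 rows; each row is the pose to reach, as a shift and turn from the pose commanded when the call began, along the tool's axes at that moment; what a row does not reach only later rows make up. A row lasts 1/12 s, in which the tool goes at most 41.7 mm and 7.16 degrees, less where a joint would pass 70% of its speed; a pose out of reach is approached as far as the arm can. A call with a gripper value outside its range is refused whole. The fingers move at their own pace and stop on an object; "force" is the grip in N (left out, the last holds). Time passes only in rows, so rows that repeat a pose let the fingers close. It gives the time, the measured TCP pose, the force, the opening and the grip force at its end, in the units of the state.
- env.observe(): the state, without advancing time (a new reading comes with each control period).
- optics.camera(name): name is "scene" or "side" or "wrist"; returns the picture (384x512x3 uint8, blue, green, red); there is no depth.
- optics.camera_model(name): a dict with "fx", "fy", "cx", "cy" (pixels), "R" (3x3) and "t" (3): a world point X has camera coordinates R X + t. Camera axes: x right, y down, z forward; pixel columns grow to the right and rows downward; lengths in m; the calibration is good to about 2 mm. A picture is of the moment at which its call begins: read the wrist's pose just before it. camera_model takes no time and is no camera call; for the wrist camera it gives the pose at the moment of the call.
- env.finish_job(): hands the job in; it is judged then, once.
Trained networks look in the newest picture that a camera, given by its name, has taken for a name from the list of things; names that differ only in an ending like _2 or _b are one class to them, and where a whole thing is asked for, a point or a joint stands for the part that bears it (a point fixed in the world has none). Each returns a list of dicts, best first, with "confidence" (0 to 1); they miss things now and then, are a little off and sometimes report something else, mostly with a low value. They report only what shows in the picture. A call takes as long as a camera call. They do not tell look-alikes from the thing itself.
- models.find_in(camera, thing): "centre" ([column, row] in pixels, amid what is visible of it).
The state is a dict: "clock": time; "qpos": joint angles; "dq": joint speeds; "effort": joint torques, N m; "tcp_pos": TCP position; "tool_rot": TCP orientation; "contact_force": force on the tool from outside, world axes, zero at the start; "torque": the same for the moment, N m; "grip_width": finger opening in m; "gripper_force": force on a finger pad.
Only numpy, scipy, OpenCV 4.12 (cv2) and the standard library are available. Lean on these libraries where they do the work, as an engineer would, in place of code of your own. Each camera call takes 0.05 s, during which the arm holds its last target. There are 200 camera calls.

### The job

Take the stack of storage tins apart and set each tin upright in the middle of the cork mat of its own shape - the square, six-sided, round and oblong tin each on its like - with its sides parallel to the mat's. Do not tip any tin over, and leave the mug where it stands.

Things in the scene. Friction and masses are not known exactly. Their poses are not given: they have to be found in the camera images.
- tin_square_center (a point): The square tin, 68 x 68 mm, about 0.2 kg, sides along its x and y axes; bottom of the stack at the start. Straight-sided steel tin with a flat wood-topped lid that is fixed on, 40 mm high. The point is its centre, 20 mm above its underside; z is up along the tin. Loose.
- tin_hex_center (a point): The six-sided tin, a regular hexagon 52 mm across its flats (60 mm across corners), about 0.15 kg; second from the bottom at the start; its +y and -y sides are flats, its +x and -x ends are corners, so flats also face 60 deg either side of y. Straight-sided steel tin with a flat wood-topped lid that is fixed on, 40 mm high. The point is its centre, 20 mm above its underside; z is up along the tin. Loose.
- tin_round_center (a point): The round tin, 42 mm in diameter, about 0.11 kg; third from the bottom at the start. Straight-sided steel tin with a flat wood-topped lid that is fixed on, 40 mm high. The point is its centre, 20 mm above its underside; z is up along the tin. Loose.
- tin_oblong_center (a point): The small oblong tin, 34 mm along its x axis and 20 mm along its y axis, about 0.07 kg; on top of the stack at the start. Straight-sided steel tin with a flat wood-topped lid that is fixed on, 40 mm high. The point is its centre, 20 mm above its underside; z is up along the tin. Loose.
- mat_square_top (a point): Square cork mat, 96 x 96 mm, 6 mm thick, lying fixed on the worktop. The point is the centre of its upper face; z is up. Sides along its x and y axes.
- mat_hex_top (a point): Regular six-sided cork mat, 80 mm across its flats (92 mm across corners), 6 mm thick, lying fixed on the worktop. The point is the centre of its upper face; z is up. Its +y and -y sides are flats, its +x and -x ends are corners.
- mat_round_top (a point): Round cork mat, 70 mm in diameter, 6 mm thick, lying fixed on the worktop. The point is the centre of its upper face; z is up.
- mat_oblong_top (a point): Oblong cork mat, 66 mm along its x axis, 46 mm along its y axis, 6 mm thick, lying fixed on the worktop. The point is the centre of its upper face; z is up.
- used_mug: Dotted china mug with a handle, 82 x 117 x 91 mm, standing loose behind the work. The point is on its underside. It is to be left alone.
Things that resemble listed ones, but are neither listed nor needed, are in the scene too. Leave any yellow look-alike of the part that bears tin_round_center alone.

How it is judged:
At the end, for the whole second after the job is handed in: Each tin stands upright (0.1 rad) and at rest flat on the mat of its own shape, centres within 12 mm; sides parallel to the mat's within 0.26 rad (square, oblong: long side along long side) or 0.21 rad (six-sided) (horizontal distance between tin_square_center and mat_square_top below 0.012 m and z of tin_square_center in the frame of mat_square_top between 0.016 and 0.024 m and angle between each of tin_square_center, tin_hex_center, tin_round_center, tin_oblong_center's own z axis and vertical below 0.1 rad and linear speed of each of tin_square, tin_hex, tin_round, tin_oblong below 0.02 m/s and (angle between the x axis of tin_square_center and the x axis of mat_square_top, either way round below 0.26 rad or angle between the x axis of tin_square_center and the y axis of mat_square_top, either way round below 0.26 rad) and horizontal distance between tin_hex_center and mat_hex_top below 0.012 m and z of tin_hex_center in the frame of mat_hex_top between 0.016 and 0.024 m and (angle between the x axis of tin_hex_center and the x axis of mat_hex_top, either way round below 0.21 rad or angle between the x axis of tin_hex_center and the x axis of mat_hex_top, either way round between 0.8372 and 1.2572 rad) and horizontal distance between tin_round_center and mat_round_top below 0.012 m and z of tin_round_center in the frame of mat_round_top between 0.016 and 0.024 m and horizontal distance between tin_oblong_center and mat_oblong_top below 0.012 m and z of tin_oblong_center in the frame of mat_oblong_top between 0.016 and 0.024 m and angle between the x axis of tin_oblong_center and the x axis of mat_oblong_top, either way round below 0.26 rad); the robot touches nothing.
It fails at once if the square tin is tipped over (angle between tin_square_center's own z axis and vertical above 0.6 rad).
It fails at once if the six-sided tin is tipped over (angle between tin_hex_center's own z axis and vertical above 0.6 rad).
It fails at once if the round tin is tipped over (angle between tin_round_center's own z axis and vertical above 0.6 rad).
It fails at once if the oblong tin is tipped over (angle between tin_oblong_center's own z axis and vertical above 0.6 rad).
It fails at once if the mug is moved by more than 30 mm (distance of used_mug from where it was at the start of the episode above 0.03 m).
It also fails if it takes over 99 s, if anything falls off the work surface, if the arm or the gripper's body presses on something with over 40 N, if the wrist force passes 120 N, or if a joint passes its speed limit or range.

## Working session

There is one attempt and no reset: what is moved stays moved. The work goes in short steps, Python scripts to look and compute and a tool call to move; the robot and the scene stay as the last step left them, time stands still between calls to the robot, and variables do not carry over. Pictures are saved under pics/ and viewed, at most 14 in all, crops included, and the job is handed in when it is done.

Besides the shell and the picture viewer there is one more tool, called after "Call:" in YAML: its name, and indented under it one key for each argument. play_rows: Moves the arm, as the interface text tells. Its arguments: {"type":"object","properties":{"series":{"type":"array"},"force":{"type":"number"}},"required":["series"]}

```bash
ls; mkdir -p pics; python3 - <<'E'
from bench import env, optics, models
import cv2,numpy as np
s=env.observe();print(s['clock'],s['tcp_pos'],s['tool_rot'],s['grip_width'])
a=optics.camera('scene');b=optics.camera('side')
cv2.imwrite('pics/scene.png',a);cv2.imwrite('pics/side.png',b)
for c in('scene','side'):
  m=optics.camera_model(c);print(c,m['fx'],m['cx'],m['cy'],'pos',-np.array(m['R']).T@np.array(m['t']))
  for t in 'tin_square_center tin_hex_center tin_round_center tin_oblong_center mat_square_top mat_hex_top mat_round_top mat_oblong_top used_mug'.split():
    print(c,t,[(np.round(d['centre']).tolist(),round(d['confidence'],2)) for d in models.find_in(c,t)])
E
```

```text
pics
0.0 [ 0.25912088 -0.56806949  0.23003563] [-3.13953532e+00 -2.67949286e-04  4.27799191e-01] 0.08551947495413831
scene 442.2517545794383 262.88827271483984 186.9499463469783 pos [-0.1467426   0.85823195  0.80454693]
scene tin_square_center [([249.0, 261.0], 0.81)]
scene tin_hex_center [([249.0, 249.0], 0.76)]
scene tin_round_center [([252.0, 236.0], 0.57), ([222.0, 244.0], 0.56), ([189.0, 251.0], 0.51)]
scene tin_oblong_center [([251.0, 220.0], 0.61)]
scene mat_square_top []
scene mat_hex_top [([320.0, 202.0], 0.81), ([250.0, 220.0], 0.29)]
scene mat_round_top [([283.0, 224.0], 0.57), ([252.0, 260.0], 0.3)]
scene mat_oblong_top [([191.0, 288.0], 0.62)]
scene used_mug [([252.0, 175.0], 0.88), ([283.0, 225.0], 0.43)]
side 476.05262781322887 249.83859999879772 195.35096055053359 pos [0.59966882 1.36622509 0.98373697]
side tin_square_center [([287.0, 253.0], 0.62)]
side tin_hex_center [([294.0, 244.0], 0.66)]
side tin_round_center [([263.0, 251.0], 0.71), ([295.0, 230.0], 0.67), ([247.0, 270.0], 0.39)]
side tin_oblong_center [([296.0, 220.0], 0.47)]
side mat_square_top [([283.0, 167.0], 0.85)]
side mat_hex_top [([284.0, 192.0], 0.64)]
side mat_round_top [([276.0, 214.0], 0.57)]
side mat_oblong_top [([283.0, 192.0], 0.74), ([278.0, 292.0], 0.63)]
side used_mug []
```

View pics/scene.png

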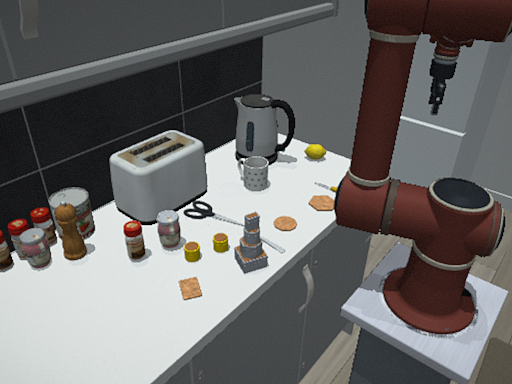

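View pics/side.png

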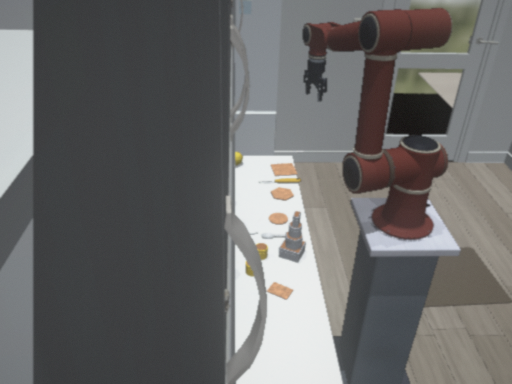

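The scene view shows the tin stack at about (250,242), with the oblong tin on top at (251,220). The two yellow round look-alikes are at (192,251) and (221,242). The mats are oblong (190,288), round (285,223) and hex (322,202). The square mat shows only in the side view, at (284,168).

```bash
cat > h.py <<'E'
from bench import env, optics, models
import cv2,numpy as np
from scipy.spatial.transform import Rotation as Ro
def back(m,px,z):
    R=np.array(m['R']);t=np.array(m['t']);c=-R.T@t
    d=R.T@np.array([(px[0]-m['cx'])/m['fx'],(px[1]-m['cy'])/m['fy'],1.])
    return c+d*(z-c[2])/d[2]
def proj(m,X):
    p=np.array(m['R'])@np.array(X,float)+np.array(m['t']);return np.array([m['fx']*p[0]/p[2]+m['cx'],m['fy']*p[1]/p[2]+m['cy']])
def go(x,y,z,yaw,s=None):
    """tool-axis shift and turn (deg) to world TCP x,y,z with finger-down yaw (roll pi)"""
    s=s or env.observe();R=Ro.from_euler('xyz',s['tool_rot'])
    T=Ro.from_euler('xyz',[np.pi,0,yaw])
    print('shift mm',np.round(1000*R.inv().apply(np.array([x,y,z])-s['tcp_pos']),1),'turn',np.round(np.degrees((R.inv()*T).as_rotvec()),2))
def st():
    s=env.observe();print('t',round(s['clock'],2),'tcp',np.round(s['tcp_pos'],4),'yaw',round(s['tool_rot'][2],3),'F',np.round(s['contact_force'],1),'w',round(s['grip_width'],4),'g',round(s['gripper_force'],1));return s
E
python3 - <<'E'
from h import *
st()
a=cv2.imread('pics/scene.png');b=cv2.imread('pics/side.png')
for c,px in (('scene',[(190,288,.006),(285,223,.006),(322,202,.006),(251,215,.16),(249,262,.0),(221,236,.04),(192,245,.04),(256,186,0),(272,245,0.01),(250,268,0)]),('side',[(284,168,.006),(282,193,.006),(278,218,.006),(280,290,.006),(297,214,.16),(261,247,.04)])):
    m=optics.camera_model(c)
    for p in px: print(c,p,np.round(back(m,p,p[2]),3))
E
```

```text
t 1.0 tcp [ 0.2593 -0.5687  0.2313] yaw 0.428 F [-0.  -0.4  0.5] w 0.0852 g 0.0
scene (190, 288, 0.006) [0.462 0.35  0.006]
scene (285, 223, 0.006) [ 0.438 -0.013  0.006]
scene (322, 202, 0.006) [ 0.413 -0.178  0.006]
scene (251, 215, 0.16) [0.408 0.183 0.16 ]
scene (249, 262, 0.0) [0.415 0.18  0.   ]
scene (221, 236, 0.04) [0.512 0.184 0.04 ]
scene (192, 245, 0.04) [0.544 0.261 0.04 ]
scene (256, 186, 0) [ 0.638 -0.122  0.   ]
scene (272, 245, 0.01) [0.404 0.095 0.01 ]
scene (250, 268, 0) [ 0.399  0.196 -0.   ]
side (284, 168, 0.006) [ 0.392 -0.373  0.006]
side (282, 193, 0.006) [ 0.416 -0.177  0.006]
side (278, 218, 0.006) [ 0.445 -0.011  0.006]
side (280, 290, 0.006) [0.467 0.351 0.006]
side (297, 214, 0.16) [0.41  0.185 0.16 ]
side (261, 247, 0.04) [0.516 0.194 0.04 ]
```

```bash
python3 - <<'E'
from h import *
s=st();m=optics.camera_model('wrist');R=Ro.from_euler('xyz',s['tool_rot'])
c=-np.array(m['R']).T@np.array(m['t'])
print(m['fx'],m['cx'],m['cy'],R.inv().apply(c-s['tcp_pos']));print(np.round(np.array(m['R'])@R.as_matrix(),3))
go(.38,-.373,.30,0.0)
E
```

```text
t 1.0 tcp [ 0.2593 -0.5687  0.2313] yaw 0.428 F [-0.  -0.4  0.5] w 0.0852 g 0.0
281.44318583310223 256.39178158488465 190.9707482253459 [ 0.06807734  0.00016822 -0.14263257]
[[ 0.001  1.    -0.   ]
 [-0.963  0.001 -0.27 ]
 [-0.27   0.001  0.963]]
shift mm [ 191.  -128.   -68.7] turn [-0.   -0.   24.51]
```

Call:
play_rows:
  series:
    - [0.03,-0.02,-0.069,0,0,5,0.085]
    - [0.06,-0.04,-0.069,0,0,11,0.085]
    - [0.1,-0.065,-0.069,0,0,17,0.085]
    - [0.14,-0.09,-0.069,0,0,23,0.085]
    - [0.17,-0.115,-0.069,0,0,24.5,0.085]
    - [0.191,-0.128,-0.069,0,0,24.5,0.085]
    - [0.191,-0.128,-0.069,0,0,24.5,0.085]
    - [0.191,-0.128,-0.069,0,0,24.5,0.085]

```text
clock: 1.67
tcp_pos: [0.3813, -0.371, 0.3008]
tool_rot: [3.141, -0.001, 0.004]
contact_force: [0.4, -0.4, 0.2]
grip_width: 0.0849
gripper_force: 0.0
```

```bash
cat >> h.py <<'E'
def cork(m,a,z=.006,draw=None,minA=150):
    """orange-brown blobs: world centre, min-area-rect size and angle at height z"""
    hsv=cv2.cvtColor(a,cv2.COLOR_BGR2HSV)
    k=cv2.inRange(hsv,(4,90,60),(19,255,255))
    k=cv2.morphologyEx(k,cv2.MORPH_CLOSE,np.ones((5,5)));k=cv2.morphologyEx(k,cv2.MORPH_OPEN,np.ones((3,3)))
    cs,_=cv2.findContours(k,cv2.RETR_EXTERNAL,cv2.CHAIN_APPROX_NONE);out=[]
    for c in cs:
        if cv2.contourArea(c)<minA: continue
        W=np.array([back(m,p[0],z)[:2] for p in c],np.float32)*1000
        H=cv2.convexHull(W.reshape(-1,1,2));M=cv2.moments(H)
        r=cv2.minAreaRect(H);px=c.reshape(-1,2).mean(0)
        out.append((M['m10']/M['m00'],M['m01']/M['m00']))
        print('px',px.round(),'ctr mm',np.round(out[-1],1),'area',round(M['m00']),'rect c',np.round(r[0],1),'size',np.round(r[1],1),'ang',round(r[2],1),'touches edge' if (c.min()<=1 or c[...,0].max()>509 or c[...,1].max()>381) else '')
    return out
def look(n,z=.006,save=True):
    s=st();m=optics.camera_model('wrist');a=optics.camera('wrist')
    if save: cv2.imwrite(f'pics/{n}.png',a)
    cork(m,a,z);return s,m,a
E
python3 -c "
from h import *
look('w1')"
```

```text
t 1.67 tcp [ 0.3813 -0.371   0.3008] yaw 0.004 F [ 0.4 -0.4  0.2] w 0.0849 g 0.0
px [101. 366.] ctr mm [-34.4 -70.8] area 2137 rect c [-27.4 -75.9] size [32.8 96. ] ang 79.0 touches edge
px [255. 150.] ctr mm [ 390.8 -370.1] area 8721 rect c [ 390.7 -370.2] size [93.8 94.3] ang 7.4 
px [131. 135.] ctr mm [ 413.4 -179.7] area 5344 rect c [ 413.4 -179.7] size [77.9 90.1] ang 12.4 
px [ 20. 116.] ctr mm [440.6 -17.6] area 3544 rect c [440.1 -19.3] size [64.5 67.7] ang 76.6 touches edge
```

View pics/w1.png

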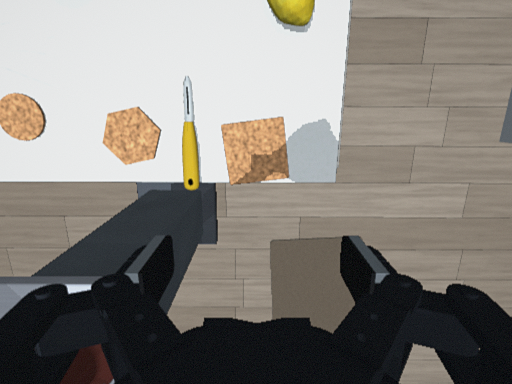

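The wrist view shows the square mat at (255,150), the hex mat at (131,135) and the round mat at (20,116). Their measured sizes match those listed. Next I'll look at the stack and the oblong mat.

Call:
play_rows:
  series:
    - [0,-0.04,-0.02,0,0,0,0.085]
    - [0,-0.08,-0.03,0,0,0,0.085]
    - [0,-0.12,-0.03,0,0,0,0.085]
    - [0,-0.16,-0.03,0,0,0,0.085]
    - [0,-0.2,-0.03,0,0,0,0.085]
    - [0,-0.24,-0.03,0,0,0,0.085]
    - [0,-0.28,-0.03,0,0,0,0.085]
    - [0,-0.32,-0.03,0,0,0,0.085]
    - [0,-0.36,-0.03,0,0,0,0.085]
    - [0,-0.4,-0.03,0,0,0,0.085]
    - [0,-0.44,-0.03,0,0,0,0.085]
    - [0,-0.48,-0.03,0,0,0,0.085]

```text
clock: 2.72
tcp_pos: [0.3802, 0.1075, 0.3306]
tool_rot: [3.141, -0.001, -0.003]
contact_force: [1.1, -0.6, 0.7]
grip_width: 0.0851
gripper_force: 0.0
```

Call:
play_rows:
  series:
    - [0,-0.04,0,0,0,0,0.085]
    - [0,-0.07,0,0,0,0,0.085]
    - [0,-0.07,0,0,0,0,0.085]

```text
clock: 2.97
tcp_pos: [0.3801, 0.18, 0.33]
tool_rot: [-3.141, 0.001, 0.005]
contact_force: [-0.7, -0.2, -0.1]
grip_width: 0.0849
gripper_force: 0.0
```

```bash
python3 -c "
from h import *
s,m,a=look('w2');print('top');cork(m,a,.16)"
```

```text
t 2.97 tcp [0.3801 0.18   0.33  ] yaw 0.005 F [-0.7 -0.2 -0.1] w 0.0849 g 0.0
px [329. 312.] ctr mm [71.5 35.8] area 3669 rect c [76.1 32.7] size [49.3 94.3] ang 36.0 
px [256. 150.] ctr mm [388.1 179.8] area 837 rect c [387.8 179.5] size [48.6 19.2] ang 70.6 
px [255. 131.] ctr mm [418.5 180. ] area 3090 rect c [410.  178.8] size [65.1 65.3] ang 63.6 
px [476. 134.] ctr mm [ 414.  -177.6] area 5511 rect c [ 414.  -177.9] size [78.7 89.5] ang 13.0 
px [377. 117.] ctr mm [441.4 -14. ] area 3482 rect c [441.7 -13.8] size [66.9 65.6] ang 8.1 
px [151. 100.] ctr mm [464.5 347. ] area 2800 rect c [464.4 346.9] size [44.7 64. ] ang 57.6 
px [251.  65.] ctr mm [517.3 189. ] area 987 rect c [517.2 189.6] size [33.9 35.2] ang 0.3 
px [196.  40.] ctr mm [551.6 270.5] area 999 rect c [551.4 270.5] size [34.5 35.5] ang 87.7 
top
px [329. 312.] ctr mm [195.9  83.4] area 1647 rect c [198.9  81.3] size [33.  63.2] ang 36.0 
px [256. 150.] ctr mm [408.  179.8] area 376 rect c [407.8 179.7] size [32.5 12.9] ang 70.6 
px [255. 131.] ctr mm [428.3 179.9] area 1387 rect c [422.7 179.2] size [43.6 43.8] ang 63.6 
px [476. 134.] ctr mm [425.3 -59.6] area 2474 rect c [425.3 -59.8] size [52.7 60. ] ang 12.9 
px [377. 117.] ctr mm [443.7  50. ] area 1563 rect c [443.9  50.1] size [44.8 44. ] ang 8.1 
px [151. 100.] ctr mm [459.2 291.8] area 1257 rect c [459.1 291.8] size [30.  42.9] ang 57.6 
px [251.  65.] ctr mm [494.5 186. ] area 443 rect c [494.5 186.4] size [22.7 23.6] ang 0.3 
px [196.  40.] ctr mm [517.5 240.6] area 448 rect c [517.4 240.6] size [23.1 23.8] ang 87.7
```

View pics/w2.png

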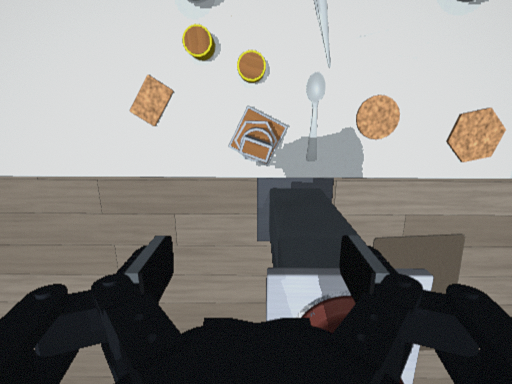

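Lookalikes for the round tin are the yellow-rimmed ones at (198,41) and (252,66). The one I want is third in the stack, under the oblong tin at (256,150). I'll check it in a crop.

```bash
python3 -c "
import cv2
a=cv2.imread('pics/w2.png')[90:180,205:315];cv2.imwrite('pics/c2.png',cv2.resize(a,None,fx=6,fy=6,interpolation=cv2.INTER_CUBIC))"
```

```text
(no output)
```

View pics/c2.png

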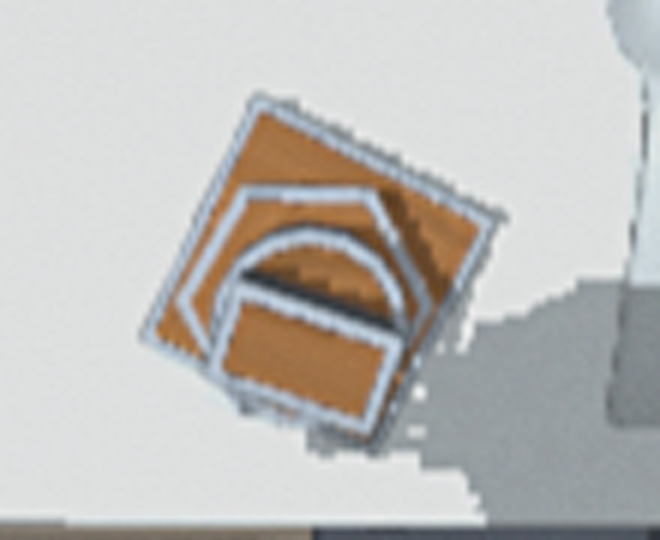

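The crop confirms an oblong tin on top, then round, hex and square below. The oblong's long axis lies at about 70°. I'll close in with the tool yaw along that axis.

```bash
python3 -c "
from h import *
go(.408,.181,.25,np.radians(70))"
```

```text
shift mm [27.8 -3.1 80. ] turn [ 1.000e-02  7.000e-02 -6.982e+01]
```

Call:
play_rows:
  series:
    - [0.028,-0.003,0.03,0,0,-7,0.085]
    - [0.028,-0.003,0.05,0,0,-14,0.085]
    - [0.028,-0.003,0.08,0,0,-21,0.085]
    - [0.028,-0.003,0.08,0,0,-28,0.085]
    - [0.028,-0.003,0.08,0,0,-35,0.085]
    - [0.028,-0.003,0.08,0,0,-42,0.085]
    - [0.028,-0.003,0.08,0,0,-49,0.085]
    - [0.028,-0.003,0.08,0,0,-56,0.085]
    - [0.028,-0.003,0.08,0,0,-63,0.085]
    - [0.028,-0.003,0.08,0,0,-70,0.085]
    - [0.028,-0.003,0.08,0,0,-70,0.085]
    - [0.028,-0.003,0.08,0,0,-70,0.085]

```text
clock: 4.02
tcp_pos: [0.4086, 0.1784, 0.2503]
tool_rot: [3.141, 0.001, 1.216]
contact_force: [-0.9, -0.4, 0.1]
grip_width: 0.085
gripper_force: 0.0
```

```bash
python3 -c "
from h import *
s,m,a=look('w3',.16)
b=a[90:300,130:390];cv2.imwrite('pics/c3.png',cv2.resize(b,None,fx=3,fy=2.8,interpolation=cv2.INTER_CUBIC)[:600,:])"
```

```text
t 4.02 tcp [0.4086 0.1784 0.2503] yaw 1.216 F [-0.9 -0.4  0.1] w 0.085 g 0.0
px [319. 270.] ctr mm [437.7  88.3] area 1278 rect c [437.9  88.3] size [40.4 39.4] ang 72.0 
px [259. 166.] ctr mm [417.2 196. ] area 1967 rect c [416.  193.6] size [55.4 40.2] ang 63.4 
px [333. 131.] ctr mm [485.1 206.8] area 381 rect c [485.1 206.9] size [21.7 21.9] ang 73.2 
px [341.  58.] ctr mm [506.  256.6] area 385 rect c [505.7 256.6] size [22.  21.9] ang 75.1 
px [252.  19.] ctr mm [451.9 304.4] area 976 rect c [451.9 305.9] size [28.3 38.8] ang 58.4 touches edge
```

View pics/c3.png

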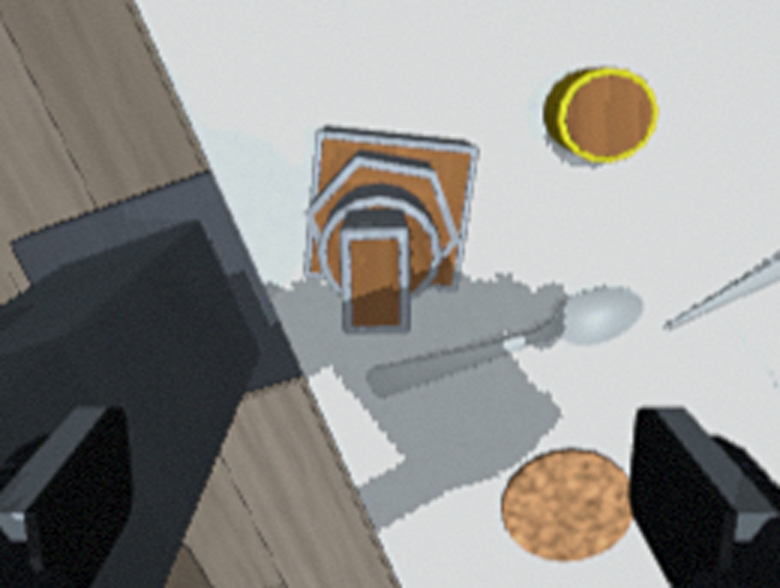

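The crop shows the oblong tin centred at about full-frame (255.5,190), aligned with the tool and about 3 mm ahead along tool x. I'll descend and grip it.

Call:
play_rows:
  series:
    - [0.003,-0.001,0.035,0,0,0,0.06]
    - [0.003,-0.001,0.07,0,0,0,0.06]
    - [0.003,-0.001,0.1,0,0,0,0.06]
    - [0.003,-0.001,0.121,0,0,0,0.06]
    - [0.003,-0.001,0.121,0,0,0,0.04]
    - [0.003,-0.001,0.121,0,0,0,0.03]
    - [0.003,-0.001,0.121,0,0,0,0.0]
    - [0.003,-0.001,0.121,0,0,0,0.0]
    - [0.003,-0.001,0.121,0,0,0,0.0]
    - [0.003,-0.001,0.121,0,0,0,0.0]
    - [0.003,-0.001,0.121,0,0,0,0.0]
  force: 25

```text
clock: 4.98
tcp_pos: [0.4094, 0.1835, 0.1315]
tool_rot: [3.138, -0.002, 1.222]
contact_force: [0.3, -0.6, 6.9]
grip_width: 0.0198
gripper_force: 29.2
```

```bash
python3 -c "
from h import *
s=st();go(.4645,.347,.06,np.radians(147.6))"
```

```text
t 4.98 tcp [0.4094 0.1835 0.1315] yaw 1.222 F [ 0.3 -0.6  6.9] w 0.0198 g 29.2
shift mm [172.3  -4.4  71.9] turn [ 2.40e-01  3.00e-02 -7.76e+01]
```

Call:
play_rows:
  series:
    - [0,0,-0.02,0,0,0,0]
    - [0,0,-0.045,0,0,0,0]
    - [0.015,0,-0.06,0,0,-7,0]
    - [0.03,0,-0.06,0,0,-14,0]
    - [0.045,0,-0.06,0,0,-21,0]
    - [0.06,-0.001,-0.06,0,0,-28,0]
    - [0.08,-0.002,-0.06,0,0,-35,0]
    - [0.1,-0.003,-0.05,0,0,-42,0]
    - [0.12,-0.004,-0.03,0,0,-49,0]
    - [0.145,-0.004,0,0,0,-56,0]
    - [0.165,-0.004,0.03,0,0,-63,0]
    - [0.172,-0.004,0.06,0,0,-70,0]

```text
clock: 5.98
tcp_pos: [0.4638, 0.3486, 0.0686]
tool_rot: [3.139, 0.0, 2.451]
contact_force: [-1.0, -0.3, -1.7]
grip_width: 0.0197
gripper_force: 28.4
```

```bash
python3 -c "
from h import *
s,m,a=look('w4')
go(.4645,.347,.019,np.radians(147.6))"
```

```text
t 5.98 tcp [0.4638 0.3486 0.0686] yaw 2.451 F [-1.  -0.3 -1.7] w 0.0197 g 28.4
px [ 51. 284.] ctr mm [408.6 170. ] area 790 rect c [411.6 164.4] size [27.5 46.4] ang 64.5 
px [256. 270.] ctr mm [507.8 312.2] area 1159 rect c [507.8 312.3] size [23.9 49.4] ang 49.7 
px [256. 194.] ctr mm [457.6 353.1] area 2141 rect c [458.5 352.2] size [44.7 51.1] ang 57.9 
shift mm [-3.5  4.2 41.9] turn [-0.49 -0.27 -6.93]
```

View pics/w4.png

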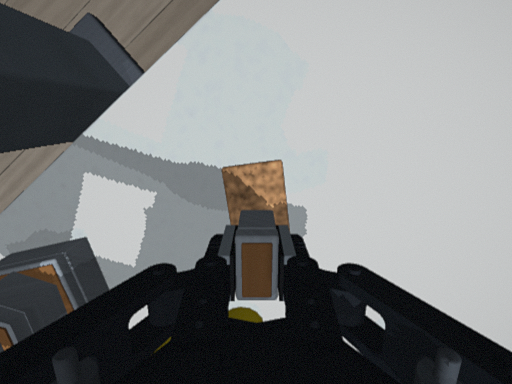

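```bash
python3 -c "
from h import *
s=st();go(.4645,.347,.019,np.radians(147.6),s)"
```

```text
t 6.03 tcp [0.4595 0.3461 0.061 ] yaw 2.455 F [-3.4 -4.  -3.9] w 0.0196 g 28.3
shift mm [-3.5  4.2 41.9] turn [-0.49 -0.27 -6.93]
```

Call:
play_rows:
  series:
    - [-0.003,0.003,0.01,0,0,-7,0]
    - [-0.003,0.003,0.01,0,0,-7,0]
    - [-0.003,0.003,0.01,0,0,-7,0]

```text
clock: 6.28
tcp_pos: [0.4669, 0.3463, 0.0593]
tool_rot: [-3.141, -0.001, 2.562]
contact_force: [-0.3, 0.2, -0.2]
grip_width: 0.0192
gripper_force: 28.3
```

```bash
python3 -c "
from h import *
s=st();go(.4645,.347,.019,np.radians(147.6),s)"
```

```text
t 6.28 tcp [0.4669 0.3463 0.0593] yaw 2.562 F [-0.3  0.2 -0.2] w 0.0192 g 28.3
shift mm [ 2.4 -0.7 40.3] turn [-0.06 -0.03 -0.81]
```

Call:
play_rows:
  series:
    - [0.002,-0.001,0.02,0,0,-1,0]
    - [0.002,-0.001,0.032,0,0,-1,0]
    - [0.002,-0.001,0.038,0,0,-1,0]
    - [0.002,-0.001,0.041,0,0,-1,0]
    - [0.002,-0.001,0.041,0,0,-1,0]
    - [0.002,-0.001,0.041,0,0,-1,0]

```text
clock: 6.78
tcp_pos: [0.4655, 0.347, 0.0191]
tool_rot: [3.141, 0.001, 2.582]
contact_force: [0.8, -0.6, -1.1]
grip_width: 0.0196
gripper_force: 28.4
```

Call:
play_rows:
  series:
    - [0,0,0.001,0,0,0,0]
    - [0,0,0.002,0,0,0,0]
    - [0,0,0.003,0,0,0,0]
    - [0,0,0.003,0,0,0,0]

```text
clock: 7.12
tcp_pos: [0.4657, 0.3472, 0.0176]
tool_rot: [3.141, 0.0, 2.583]
contact_force: [-3.1, -2.9, 8.8]
grip_width: 0.0196
gripper_force: 29.7
```

Contact made (8.8 N), so I'll release, rise, and swing back to look at the stack.

Call:
play_rows:
  series:
    - [0,0,-0.001,0,0,0,0.02]
    - [0,0,-0.001,0,0,0,0.035]
    - [0,0,-0.001,0,0,0,0.045]
    - [0,0,-0.001,0,0,0,0.045]
    - [0,0,-0.02,0,0,0,0.045]
    - [0,0,-0.055,0,0,0,0.06]
    - [0,0,-0.095,0,0,0,0.085]
    - [0,0,-0.135,0,0,0,0.085]
    - [0,0,-0.165,0,0,0,0.085]
    - [0,0,-0.165,0,0,0,0.085]
    - [0,0,-0.165,0,0,0,0.085]

```text
clock: 8.03
tcp_pos: [0.4664, 0.3477, 0.1834]
tool_rot: [3.137, 0.003, 2.583]
contact_force: [-0.6, -0.2, -0.0]
grip_width: 0.0852
gripper_force: 0.0
```

```bash
python3 -c "
from h import *
s,m,a=look('w5',.046);cork(m,a,.12)
go(.408,.181,.21,np.radians(70))
b=a[60:384,60:400];cv2.imwrite('pics/c5.png',cv2.resize(b,None,fx=1.8,fy=1.8))"
```

```text
t 8.03 tcp [0.4664 0.3477 0.1834] yaw 2.583 F [-0.6 -0.2 -0. ] w 0.0852 g 0.0
px [342. 302.] ctr mm [642.4 355.8] area 476 rect c [640.9 353.8] size [28.3 21.9] ang 86.2 
px [ 12. 293.] ctr mm [430.5  41.4] area 1299 rect c [426.6  35.1] size [34.4 62.9] ang 7.4 touches edge
px [230. 273.] ctr mm [541.3 267. ] area 849 rect c [541.3 267.1] size [32.8 31.9] ang 57.9 
px [ 43. 250.] ctr mm [409.5 108.3] area 1728 rect c [409.1 108.4] size [47.1 46. ] ang 57.9 
px [ 84. 219.] ctr mm [407.7 167.5] area 1644 rect c [408.4 168.9] size [29.6 67.7] ang 71.6 
px [119. 216.] ctr mm [421.9 200.6] area 1258 rect c [421.6 201.4] size [22.5 59.7] ang 60.7 
px [255. 170.] ctr mm [457.  352.8] area 2153 rect c [457.  352.7] size [39.1 55.7] ang 58.0 
px [342. 302.] ctr mm [580.4 363. ] area 258 rect c [579.2 361.6] size [20.8 16.1] ang 86.2 
px [ 12. 293.] ctr mm [424.5 131.8] area 703 rect c [421.6 127.2] size [25.3 46.3] ang 7.4 touches edge
px [230. 273.] ctr mm [506.  297.7] area 459 rect c [506.  297.8] size [24.1 23.4] ang 57.9 
px [ 43. 250.] ctr mm [409. 181.] area 935 rect c [408.8 181.1] size [34.6 33.8] ang 57.9 
px [ 84. 219.] ctr mm [407.7 224.6] area 889 rect c [408.3 225.5] size [21.8 49.8] ang 71.6 
px [119. 216.] ctr mm [418.2 248.9] area 681 rect c [417.9 249.5] size [16.5 43.9] ang 60.7 
px [255. 170.] ctr mm [444.  360.9] area 1165 rect c [444.  360.8] size [28.7 41. ] ang 58.0 
shift mm [ -39.4 -171.   -29.4] turn [ 7.000e-02 -1.000e-02  7.801e+01]
```

View pics/c5.png

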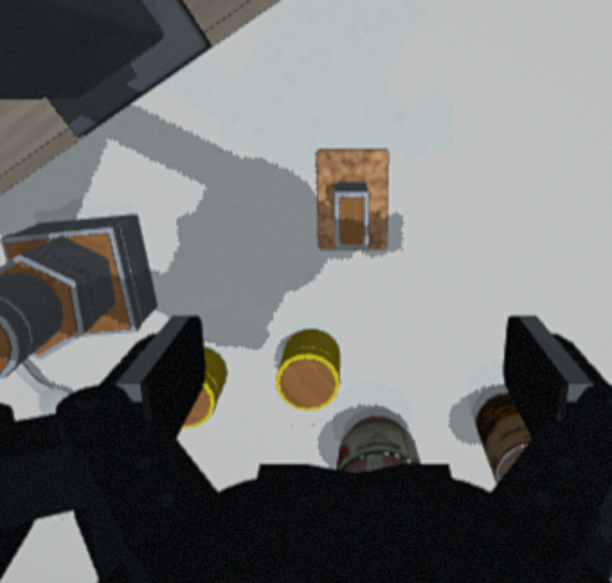

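Call:
play_rows:
  series:
    - [0,-0.02,-0.03,0,0,7,0.085]
    - [-0.005,-0.035,-0.03,0,0,14,0.085]
    - [-0.01,-0.05,-0.03,0,0,21,0.085]
    - [-0.013,-0.065,-0.03,0,0,28,0.085]
    - [-0.017,-0.08,-0.03,0,0,35,0.085]
    - [-0.02,-0.095,-0.03,0,0,42,0.085]
    - [-0.025,-0.11,-0.03,0,0,49,0.085]
    - [-0.03,-0.125,-0.03,0,0,56,0.085]
    - [-0.035,-0.14,-0.03,0,0,63,0.085]
    - [-0.039,-0.155,-0.03,0,0,70,0.085]
    - [-0.039,-0.171,-0.03,0,0,77,0.085]
    - [-0.039,-0.171,-0.03,0,0,78,0.085]

```text
clock: 9.08
tcp_pos: [0.4056, 0.1794, 0.2075]
tool_rot: [-3.138, 0.003, 1.217]
contact_force: [-0.4, 0.4, 0.4]
grip_width: 0.0848
gripper_force: 0.0
```

Call:
play_rows:
  series:
    - [0,0,0,0,0,7,0.085]
    - [0,0,0,0,0,14,0.085]
    - [0,0,0,0,0,21,0.085]
    - [0,0,0,0,0,28,0.085]
    - [0,0,0,0,0,35,0.085]
    - [0,0,0,0,0,40,0.085]
    - [0,0,0,0,0,40,0.085]
    - [0,0,0,0,0,40,0.085]

```text
clock: 9.75
tcp_pos: [0.407, 0.1814, 0.2089]
tool_rot: [-3.141, 0.002, 0.528]
contact_force: [-0.5, -0.9, 0.8]
grip_width: 0.0851
gripper_force: 0.0
```

```bash
python3 -c "
from h import *
s,m,a=look('w6',.12)
b=a[70:280,140:380];cv2.imwrite('pics/c6.png',cv2.resize(b,None,fx=2.8,fy=2.8,interpolation=cv2.INTER_CUBIC))
print(proj(m,(.409,.181,.12)),s['qpos'])"
```

```text
t 9.75 tcp [0.407  0.1814 0.2089] yaw 0.528 F [-0.5 -0.9  0.8] w 0.0851 g 0.0
px [482. 281.] ctr mm [440.3 -45.8] area 1589 rect c [442.3 -45.7] size [32.6 62.8] ang 7.2 
px [398. 219.] ctr mm [449.7  62.1] area 1624 rect c [449.7  62. ] size [45.5 45. ] ang 80.6 
px [261. 169.] ctr mm [422.9 186.5] area 2439 rect c [421.6 185.7] size [54.6 51.8] ang 63.7 
px [301.  85.] ctr mm [500.5 195.4] area 496 rect c [500.5 195.4] size [24.7 25.5] ang 30.3 
px [154.  50.] ctr mm [465.1 303.5] area 1286 rect c [465.2 303.5] size [30.  43.3] ang 58.0 
px [254.  14.] ctr mm [523.2 251. ] area 453 rect c [522.5 250.6] size [21.2 24.7] ang 30.3 touches edge
[257.66448843 192.62910562] [ 2.51774549e-01 -3.84791537e-01  2.03678345e+00  1.94894202e-04
  1.49202131e+00  1.29485976e+00]
```

View pics/c6.png

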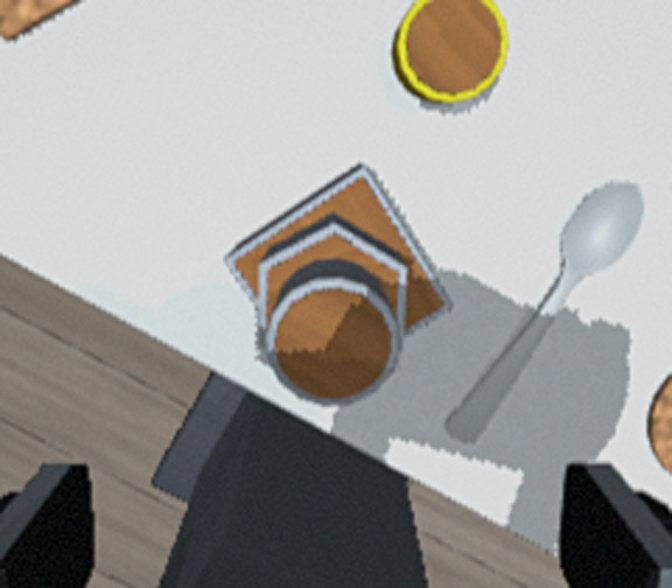

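The round tin's lid centres at about (259,191), some 2.5 mm off in both tool x and tool y. The hex flats line up with this yaw. Gripping the round tin now.

Call:
play_rows:
  series:
    - [0.0025,0.0025,0.035,0,0,0,0.08]
    - [0.0025,0.0025,0.07,0,0,0,0.07]
    - [0.0025,0.0025,0.1,0,0,0,0.07]
    - [0.0025,0.0025,0.117,0,0,0,0.07]
    - [0.0025,0.0025,0.117,0,0,0,0.055]
    - [0.0025,0.0025,0.117,0,0,0,0.048]
    - [0.0025,0.0025,0.117,0,0,0,0.0]
    - [0.0025,0.0025,0.117,0,0,0,0.0]
    - [0.0025,0.0025,0.117,0,0,0,0.0]
    - [0.0025,0.0025,0.117,0,0,0,0.0]
  force: 25

```text
clock: 10.63
tcp_pos: [0.4117, 0.1804, 0.0945]
tool_rot: [3.141, -0.002, 0.524]
contact_force: [0.5, -0.1, -0.5]
grip_width: 0.0411
gripper_force: 27.1
```

```bash
python3 -c "
from h import *
s=st();go(.4415,-.014,.06,.528)"
```

```text
t 10.63 tcp [0.4117 0.1804 0.0945] yaw 0.524 F [ 0.5 -0.1 -0.5] w 0.0411 g 27.1
shift mm [-71.5 183.3  34.5] turn [ 0.03 -0.12 -0.23]
```

Call:
play_rows:
  series:
    - [0,0,-0.015,0,0,0,0]
    - [0,0,-0.04,0,0,0,0]
    - [-0.006,0.015,-0.06,0,0,0,0]
    - [-0.018,0.045,-0.06,0,0,0,0]
    - [-0.03,0.08,-0.06,0,0,0,0]
    - [-0.044,0.115,-0.05,0,0,0,0]
    - [-0.057,0.145,-0.02,0,0,0,0]
    - [-0.067,0.17,0.01,0,0,0,0]
    - [-0.071,0.183,0.035,0,0,0,0]
    - [-0.071,0.183,0.035,0,0,0,0]
    - [-0.071,0.183,0.035,0,0,0,0]

```text
clock: 11.55
tcp_pos: [0.4399, -0.014, 0.0573]
tool_rot: [-3.139, 0.002, 0.522]
contact_force: [-0.3, 0.7, -1.3]
grip_width: 0.0411
gripper_force: 27.1
```

```bash
python3 -c "
from h import *
s=st();go(.4415,-.014,.022,.528)"
```

```text
t 11.55 tcp [ 0.4399 -0.014   0.0573] yaw 0.522 F [-0.3  0.7 -1.3] w 0.0411 g 27.1
shift mm [ 1.5  0.9 35.3] turn [-0.14  0.13 -0.35]
```

Call:
play_rows:
  series:
    - [0.0015,0.001,0.015,0,0,0,0]
    - [0.0015,0.001,0.028,0,0,0,0]
    - [0.0015,0.001,0.034,0,0,0,0]
    - [0.0015,0.001,0.036,0,0,0,0]
    - [0.0015,0.001,0.038,0,0,0,0]
    - [0.0015,0.001,0.038,0,0,0,0]

```text
clock: 12.05
tcp_pos: [0.4435, -0.0135, 0.0213]
tool_rot: [3.141, -0.001, 0.525]
contact_force: [-0.7, 0.4, -2.0]
grip_width: 0.0406
gripper_force: 27.2
```

Call:
play_rows:
  series:
    - [0,0,0.001,0,0,0,0]
    - [0,0,0.002,0,0,0,0]
    - [0,0,0.003,0,0,0,0]
    - [0,0,0.003,0,0,0,0]

```text
clock: 12.38
tcp_pos: [0.4438, -0.0138, 0.0201]
tool_rot: [-3.141, -0.0, 0.524]
contact_force: [-8.2, 2.8, 15.3]
grip_width: 0.041
gripper_force: 28.7
```

Contact made, so I'll release and return to the stack for the hex tin.

Call:
play_rows:
  series:
    - [0,0,-0.0015,0,0,0,0.041]
    - [0,0,-0.0015,0,0,0,0.055]
    - [0,0,-0.0015,0,0,0,0.065]
    - [0,0,-0.0015,0,0,0,0.065]
    - [0,0,-0.02,0,0,0,0.065]
    - [0,0,-0.055,0,0,0,0.085]
    - [0,0,-0.095,0,0,0,0.085]
    - [0,0,-0.135,0,0,0,0.085]
    - [0,0,-0.15,0,0,0,0.085]
    - [0,0,-0.15,0,0,0,0.085]

```text
clock: 13.22
tcp_pos: [0.446, -0.0145, 0.1731]
tool_rot: [3.135, -0.008, 0.524]
contact_force: [0.7, -1.0, 0.7]
grip_width: 0.0847
gripper_force: 0.0
```

```bash
python3 -c "
from h import *
s,m,a=look('w7',.046);go(.409,.181,.18,.528)"
```

```text
t 13.22 tcp [ 0.446  -0.0145  0.1731] yaw 0.524 F [ 0.7 -1.   0.7] w 0.0847 g 0.0
px [ 93. 379.] ctr mm [138.6  35.6] area 628 rect c [139.5  35.3] size [15.3 47.5] ang 29.6 touches edge
px [429. 355.] ctr mm [ 368.7 -296.6] area 483 rect c [ 370.3 -299. ] size [17.9 38.2] ang 8.6 
px [335. 266.] ctr mm [ 409.9 -134.8] area 1056 rect c [ 409.3 -134.2] size [62.  20.4] ang 42.2 
px [371. 242.] ctr mm [ 452.4 -153.1] area 701 rect c [ 454.9 -152.3] size [58.6 18.5] ang 85.5 
px [253. 179.] ctr mm [449.7 -10.2] area 2686 rect c [449.8 -10.4] size [57.4 58.3] ang 30.0 
px [ 24. 113.] ctr mm [397.9 202.5] area 2206 rect c [398.4 200.4] size [57.8 48.9] ang 16.7 touches edge
px [ 75. 112.] ctr mm [418.5 167.3] area 2536 rect c [415.  174.9] size [59.7 60. ] ang 63.7 
px [480.  54.] ctr mm [ 647.9 -127.5] area 782 rect c [ 648. -128.] size [48.2 21.9] ang 41.3 
px [90. 10.] ctr mm [507.1 181.3] area 532 rect c [505.9 180.8] size [19.5 33.9] ang 30.2 touches edge
shift mm [  67.1 -186.7  -10.5] turn [ 0.21 -0.23 -0.25]
```

Call:
play_rows:
  series:
    - [0.013,-0.037,-0.01,0,0,0,0.085]
    - [0.026,-0.074,-0.01,0,0,0,0.085]
    - [0.039,-0.111,-0.01,0,0,0,0.085]
    - [0.052,-0.148,-0.01,0,0,0,0.085]
    - [0.067,-0.187,-0.01,0,0,0,0.085]
    - [0.067,-0.187,-0.01,0,0,0,0.085]
    - [0.067,-0.187,-0.01,0,0,0,0.085]

```text
clock: 13.85
tcp_pos: [0.4053, 0.1831, 0.1747]
tool_rot: [-3.141, 0.004, 0.529]
contact_force: [-0.1, -0.2, -0.1]
grip_width: 0.0848
gripper_force: 0.0
```

```bash
python3 -c "
from h import *
s,m,a=look('w8',.08)
b=a[80:270,150:370];cv2.imwrite('pics/c8.png',cv2.resize(b,None,fx=3,fy=3,interpolation=cv2.INTER_CUBIC))
T=Ro.from_euler('xyz',s['tool_rot']);print(proj(m,s['tcp_pos']+[0,0,.08-s['tcp_pos'][2]]))"
```

```text
t 13.85 tcp [0.4053 0.1831 0.1747] yaw 0.529 F [-0.1 -0.2 -0.1] w 0.0848 g 0.0
px [500. 293.] ctr mm [437.4 -72.6] area 867 rect c [439.9 -78.6] size [52.5 27.4] ang 81.0 touches edge
px [435. 245.] ctr mm [445.3  14.6] area 700 rect c [445.4  14.6] size [30.1 29.3] ang 39.3 
px [410. 226.] ctr mm [447.1  43.8] area 1920 rect c [447.1  45.6] size [44.9 51.7] ang 88.4 
px [263. 178.] ctr mm [418.5 184.2] area 2971 rect c [416.4 184.2] size [56.5 59. ] ang 63.4 
px [310.  81.] ctr mm [505.5 192.6] area 661 rect c [505.6 192.6] size [28.9 28.5] ang 32.3 
px [144.  41.] ctr mm [464.8 316.3] area 1707 rect c [464.9 316.5] size [35.3 49.2] ang 57.9 
px [257.   8.] ctr mm [527. 254.] area 320 rect c [526.  253.4] size [14.3 28.7] ang 30.3 touches edge
[256.12315413 192.21993465]
```

View pics/c8.png

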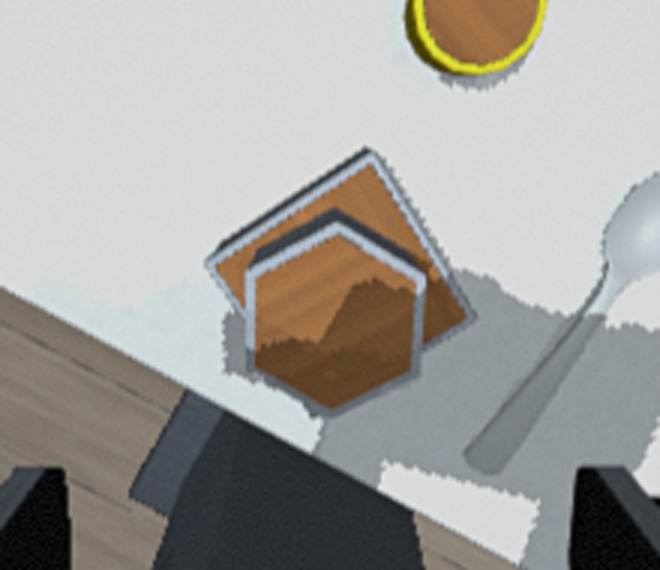

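The hex tin's lid is centred at (262,186) and its flats are within 1.5° of the tool. I'll correct by +5.5 mm in tool x and +5 mm in tool y, then grip.

Call:
play_rows:
  series:
    - [0.0055,0.005,0.035,0,0,0,0.085]
    - [0.0055,0.005,0.07,0,0,0,0.085]
    - [0.0055,0.005,0.1,0,0,0,0.085]
    - [0.0055,0.005,0.124,0,0,0,0.085]
    - [0.0055,0.005,0.124,0,0,0,0.07]
    - [0.0055,0.005,0.124,0,0,0,0.06]
    - [0.0055,0.005,0.124,0,0,0,0.05]
    - [0.0055,0.005,0.124,0,0,0,0.0]
    - [0.0055,0.005,0.124,0,0,0,0.0]
    - [0.0055,0.005,0.124,0,0,0,0.0]
  force: 30

```text
clock: 14.73
tcp_pos: [0.4155, 0.1801, 0.0547]
tool_rot: [3.141, -0.003, 0.524]
contact_force: [-0.3, 0.5, -1.8]
grip_width: 0.0511
gripper_force: 33.2
```

```bash
python3 -c "
from h import *
s=st();go(.4137,-.179,.07,np.radians(42.7))"
```

```text
t 14.73 tcp [0.4155 0.1801 0.0547] yaw 0.524 F [-0.3  0.5 -1.8] w 0.0511 g 33.2
shift mm [-181.1  310.1  -15.5] turn [  0.06  -0.14 -12.7 ]
```

Call:
play_rows:
  series:
    - [0,0,-0.02,0,0,0,0]
    - [0,0,-0.05,0,0,0,0]
    - [-0.01,0.018,-0.085,0,0,-2,0]
    - [-0.03,0.05,-0.09,0,0,-4,0]
    - [-0.048,0.084,-0.09,0,0,-6,0]
    - [-0.067,0.117,-0.09,0,0,-8,0]
    - [-0.086,0.15,-0.09,0,0,-10,0]
    - [-0.105,0.183,-0.09,0,0,-12,0]
    - [-0.125,0.216,-0.09,0,0,-13,0]
    - [-0.145,0.25,-0.085,0,0,-13,0]
    - [-0.165,0.282,-0.06,0,0,-13,0]
    - [-0.181,0.31,-0.03,0,0,-13,0]

```text
clock: 15.73
tcp_pos: [0.4147, -0.1784, 0.0902]
tool_rot: [3.133, -0.002, 0.75]
contact_force: [1.2, 0.0, -1.0]
grip_width: 0.0514
gripper_force: 33.3
```

Call:
play_rows:
  series:
    - [0,0,0.01,0,0,0,0]
    - [0,0,0.01,0,0,0,0]
    - [0,0,0.01,0,0,0,0]

```text
clock: 15.98
tcp_pos: [0.4125, -0.1742, 0.0771]
tool_rot: [-3.14, 0.0, 0.75]
contact_force: [0.9, -0.4, -1.1]
grip_width: 0.0516
gripper_force: 33.2
```

```bash
python3 -c "
from h import *
s=st();go(.4137,-.179,.022,np.radians(42.7))"
```

```text
t 15.98 tcp [ 0.4125 -0.1742  0.0771] yaw 0.75 F [ 0.9 -0.4 -1.1] w 0.0516 g 33.2
shift mm [-2.4  4.5 55.1] turn [-0.08  0.    0.29]
```

Call:
play_rows:
  series:
    - [-0.002,0.004,0.025,0,0,0,0]
    - [-0.002,0.004,0.045,0,0,0,0]
    - [-0.002,0.004,0.053,0,0,0,0]
    - [-0.002,0.004,0.055,0,0,0,0]
    - [-0.002,0.004,0.056,0,0,0,0]
    - [-0.002,0.004,0.057,0,0,0,0]
    - [-0.002,0.004,0.058,0,0,0,0]
    - [-0.002,0.004,0.058,0,0,0,0]

```text
clock: 16.65
tcp_pos: [0.415, -0.1792, 0.0204]
tool_rot: [3.139, -0.001, 0.751]
contact_force: [-0.4, -0.2, -0.5]
grip_width: 0.0513
gripper_force: 33.4
```

Call:
play_rows:
  series:
    - [0,0,0.001,0,0,0,0]
    - [0,0,0.002,0,0,0,0]
    - [0,0,0.003,0,0,0,0]
    - [0,0,0.003,0,0,0,0]

```text
clock: 16.98
tcp_pos: [0.415, -0.1793, 0.0203]
tool_rot: [-3.14, 0.0, 0.751]
contact_force: [-11.6, 7.3, 25.2]
grip_width: 0.0517
gripper_force: 36.1
```

Call:
play_rows:
  series:
    - [0,0,-0.0025,0,0,0,0.052]
    - [0,0,-0.0025,0,0,0,0.065]
    - [0,0,-0.0025,0,0,0,0.075]
    - [0,0,-0.0025,0,0,0,0.08]
    - [0,0,-0.02,0,0,0,0.08]
    - [0,0,-0.055,0,0,0,0.085]
    - [0,0,-0.095,0,0,0,0.085]
    - [0,0,-0.135,0,0,0,0.085]
    - [0,0,-0.16,0,0,0,0.085]
    - [0,0,-0.16,0,0,0,0.085]

```text
clock: 17.82
tcp_pos: [0.4173, -0.181, 0.1835]
tool_rot: [3.129, -0.003, 0.751]
contact_force: [-0.0, -0.5, 1.0]
grip_width: 0.0852
gripper_force: 0.0
```

```bash
python3 -c "
from h import *
s,m,a=look('w9',.046);go(.405,.183,.16,np.radians(-26))"
```

```text
t 17.82 tcp [ 0.4173 -0.181   0.1835] yaw 0.751 F [-0.  -0.5  1. ] w 0.0852 g 0.0
px [  4. 299.] ctr mm [120.9 -66.8] area 370 rect c [121.7 -68. ] size [41.1 13.3] ang 29.5 touches edge
px [330. 282.] ctr mm [ 386.9 -328.1] area 3750 rect c [ 398.4 -332.9] size [80.4 71.1] ang 8.1 
px [251. 173.] ctr mm [ 420.3 -173.1] area 4077 rect c [ 420.3 -173.1] size [76.8 69.2] ang 42.3 
px [152.  48.] ctr mm [444.2 -30. ] area 2811 rect c [444.2 -30.6] size [59.3 59.3] ang 62.6 
shift mm [ 239.6 -273.2   18.6] turn [ 0.31 -0.35 69.01]
```

Call:
play_rows:
  series:
    - [0.02,-0.023,0,0,0,7,0.085]
    - [0.042,-0.048,0,0,0,14,0.085]
    - [0.065,-0.074,0,0,0,21,0.085]
    - [0.09,-0.102,0,0,0,28,0.085]
    - [0.115,-0.131,0,0,0,35,0.085]
    - [0.14,-0.16,0,0,0,42,0.085]
    - [0.165,-0.188,0,0,0,49,0.085]
    - [0.19,-0.217,0,0,0,56,0.085]
    - [0.215,-0.245,0.01,0,0,63,0.085]
    - [0.239,-0.273,0.018,0,0,69,0.085]
    - [0.239,-0.273,0.018,0,0,69,0.085]
    - [0.239,-0.273,0.018,0,0,69,0.085]

```text
clock: 18.87
tcp_pos: [0.4, 0.1869, 0.1547]
tool_rot: [3.139, 0.005, -0.453]
contact_force: [0.1, -0.3, -0.3]
grip_width: 0.0855
gripper_force: 0.0
```

```bash
python3 -c "
from h import *
s,m,a=look('w10',.04)
b=a[90:290,150:400];cv2.imwrite('pics/c10.png',cv2.resize(b,None,fx=3,fy=3,interpolation=cv2.INTER_CUBIC))
print(proj(m,s['tcp_pos']+[0,0,.04-s['tcp_pos'][2]]))"
```

```text
t 18.87 tcp [0.4    0.1869 0.1547] yaw -0.453 F [ 0.1 -0.3 -0.3] w 0.0855 g 0.0
px [443. 377.] ctr mm [96.2 90.8] area 313 rect c [97.2 88.4] size [20.1 22.5] ang 63.9 touches edge
px [ 72. 199.] ctr mm [466.2 350.2] area 390 rect c [465.7 350.7] size [13.8 31.2] ang 58.1 
px [100. 185.] ctr mm [464.8 321.9] area 2052 rect c [464.3 324.1] size [40.3 57.1] ang 58.1 
px [258. 169.] ctr mm [412.6 178.6] area 3667 rect c [412.8 178.8] size [61.6 60.7] ang 64.0 
px [100.  77.] ctr mm [544.1 263.8] area 917 rect c [544.1 263.8] size [33.7 34.2] ang 54.9 
px [196.  72.] ctr mm [512.3 188.3] area 914 rect c [512.5 188.3] size [34.1 33.8] ang 64.1 
px [433.  45.] ctr mm [443.6   2. ] area 3266 rect c [446.    1.9] size [60.1 70. ] ang 25.7 
[255.59491797 186.59192196]
```

View pics/c10.png

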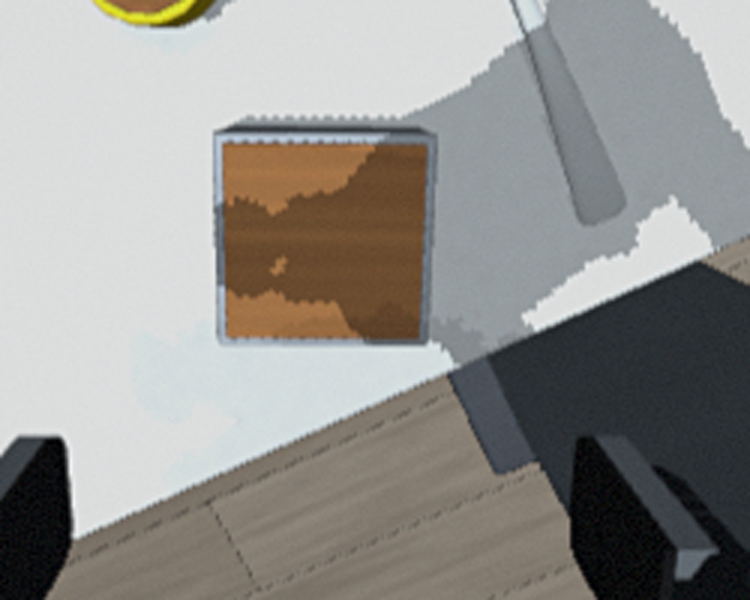

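The square tin is aligned with the tool. Its centre is at (0.4126, 0.1786), so I'll move +15 mm in tool x and +2 mm in tool y, then descend.

Call:
play_rows:
  series:
    - [0.015,0.002,0.03,0,0,0,0.0854]
    - [0.015,0.002,0.06,0,0,0,0.0854]
    - [0.015,0.002,0.09,0,0,0,0.0854]
    - [0.015,0.002,0.115,0,0,0,0.0854]
    - [0.015,0.002,0.135,0,0,0,0.0854]
    - [0.015,0.002,0.146,0,0,0,0.0854]
    - [0.015,0.002,0.146,0,0,0,0.0854]
    - [0.015,0.002,0.146,0,0,0,0.07]
    - [0.015,0.002,0.146,0,0,0,0.06]
    - [0.015,0.002,0.146,0,0,0,0.06]
    - [0.015,0.002,0.146,0,0,0,0.06]
    - [0.015,0.002,0.146,0,0,0,0.06]
  force: 40

```text
clock: 19.92
tcp_pos: [0.4165, 0.1756, 0.0137]
tool_rot: [-3.14, -0.002, -0.453]
contact_force: [0.4, -1.1, 2.7]
grip_width: 0.0671
gripper_force: 48.3
```

```bash
python3 -c "
from h import *
s=st();go(.391,-.3705,.11,np.radians(7.4))"
```

```text
t 19.92 tcp [0.4165 0.1756 0.0137] yaw -0.453 F [ 0.4 -1.1  2.7] w 0.0671 g 48.3
shift mm [216.5 501.9 -96.5] turn [ -0.04  -0.16 -33.38]
```

Call:
play_rows:
  series:
    - [0,0,-0.02,0,0,0,0.06]
    - [0,0,-0.05,0,0,0,0.06]
    - [0.006,0.013,-0.085,0,0,-3,0.06]
    - [0.018,0.042,-0.1,0,0,-6,0.06]
    - [0.033,0.077,-0.1,0,0,-9,0.06]
    - [0.048,0.112,-0.1,0,0,-12,0.06]
    - [0.063,0.147,-0.1,0,0,-15,0.06]
    - [0.078,0.182,-0.1,0,0,-18,0.06]
    - [0.094,0.217,-0.1,0,0,-21,0.06]
    - [0.109,0.252,-0.1,0,0,-24,0.06]
    - [0.124,0.288,-0.1,0,0,-27,0.06]
    - [0.139,0.323,-0.1,0,0,-30,0.06]

```text
clock: 20.92
tcp_pos: [0.3978, -0.1776, 0.1123]
tool_rot: [3.141, -0.0, 0.072]
contact_force: [0.9, 0.2, -2.4]
grip_width: 0.067
gripper_force: 47.6
```

```bash
python3 -c "
from h import *
s=st();go(.391,-.3705,.10,np.radians(7.4))"
```

```text
t 20.92 tcp [ 0.3978 -0.1776  0.1123] yaw 0.072 F [ 0.9  0.2 -2.4] w 0.067 g 47.6
shift mm [-20.8 191.9  12.3] turn [ 0.01 -0.02 -3.25]
```

Call:
play_rows:
  series:
    - [-0.003,0.03,0,0,0,-1,0.06]
    - [-0.007,0.065,0,0,0,-2,0.06]
    - [-0.011,0.1,0,0,0,-3,0.06]
    - [-0.015,0.135,0,0,0,-3.3,0.06]
    - [-0.018,0.165,0,0,0,-3.3,0.06]
    - [-0.02,0.185,0,0,0,-3.3,0.06]
    - [-0.02,0.187,0,0,0,-3.3,0.06]
    - [-0.02,0.187,0,0,0,-3.3,0.06]
    - [-0.02,0.187,0,0,0,-3.3,0.06]

```text
clock: 21.67
tcp_pos: [0.3915, -0.3629, 0.1118]
tool_rot: [-3.14, 0.001, 0.128]
contact_force: [0.6, -0.4, -1.9]
grip_width: 0.067
gripper_force: 47.6
```

```bash
python3 -c "
from h import *
s,m,a=look('w11',.006);zt=s['tcp_pos'][2]-.0137+.04
print('lid plane',zt);cork(m,a,zt);s=st()
go(.391,-.3705,.022,np.radians(7.4))
b=a[130:350,120:390];cv2.imwrite('pics/c11.png',cv2.resize(b,None,fx=2.7,fy=2.7))"
```

```text
t 21.67 tcp [ 0.3915 -0.3629  0.1118] yaw 0.128 F [ 0.6 -0.4 -1.9] w 0.067 g 47.6
px [256. 266.] ctr mm [ 306.8 -373.8] area 16902 rect c [ 306.5 -374. ] size [130.2 130.9] ang 6.8 
px [264. 161.] ctr mm [ 417.7 -366.5] area 3766 rect c [ 417.5 -366.4] size [40.4 94.4] ang 7.4 
px [ 48. 139.] ctr mm [ 411.8 -177.1] area 6107 rect c [ 413.3 -180. ] size [87.3 89.3] ang 83.5 touches edge
lid plane 0.13806588133926698
px [256. 266.] ctr mm [ 387.8 -363.6] area 3706 rect c [ 387.7 -363.7] size [60.9 61.3] ang 6.7 
px [264. 161.] ctr mm [ 439.7 -360.2] area 826 rect c [ 439.7 -360.1] size [18.9 44.2] ang 7.4 
px [ 48. 139.] ctr mm [ 437.  -271.5] area 1339 rect c [ 437.7 -272.8] size [40.9 41.8] ang 83.5 touches edge
t 21.72 tcp [ 0.3916 -0.3625  0.1118] yaw 0.128 F [ 0.2 -0.1 -2.1] w 0.0671 g 47.6
shift mm [-1.6  8.  89.8] turn [-0.07  0.03 -0.04]
```

View pics/c11.png

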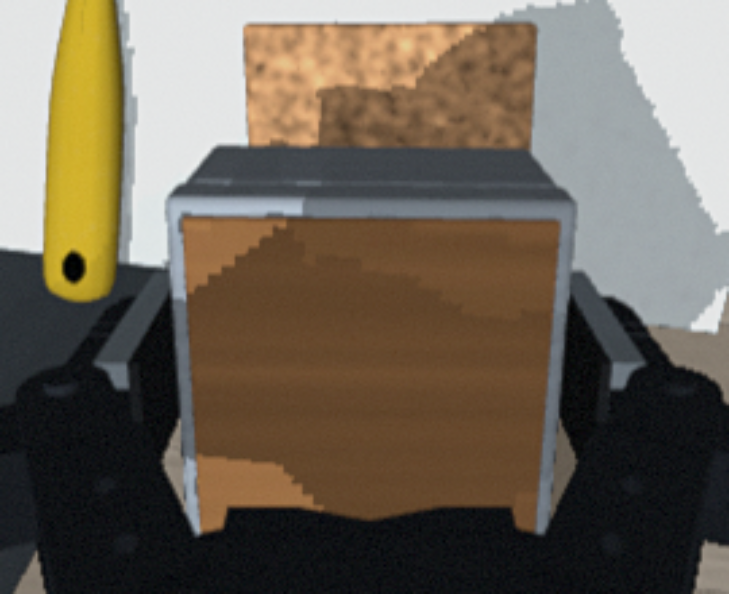

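The tin is held square, 4 mm behind the TCP along tool x. The pen at the left stays clear. Lowering onto the square mat.

Call:
play_rows:
  series:
    - [0.0025,0.0075,0.025,0,0,0,0.06]
    - [0.0025,0.0075,0.05,0,0,0,0.06]
    - [0.0025,0.0075,0.07,0,0,0,0.06]
    - [0.0025,0.0075,0.082,0,0,0,0.06]
    - [0.0025,0.0075,0.087,0,0,0,0.06]
    - [0.0025,0.0075,0.09,0,0,0,0.06]
    - [0.0025,0.0075,0.091,0,0,0,0.06]
    - [0.0025,0.0075,0.091,0,0,0,0.06]

```text
clock: 22.38
tcp_pos: [0.3958, -0.3714, 0.0224]
tool_rot: [3.14, -0.001, 0.128]
contact_force: [0.8, -1.0, -1.8]
grip_width: 0.0668
gripper_force: 47.5
```

Call:
play_rows:
  series:
    - [0,0,0.001,0,0,0,0.06]
    - [0,0,0.002,0,0,0,0.06]
    - [0,0,0.003,0,0,0,0.06]
    - [0,0,0.004,0,0,0,0.06]
    - [0,0,0.004,0,0,0,0.06]

```text
clock: 22.8
tcp_pos: [0.3957, -0.3716, 0.0197]
tool_rot: [3.141, -0.0, 0.128]
contact_force: [-4.1, 3.0, 10.2]
grip_width: 0.0667
gripper_force: 48.9
```

Contact made. I'll release, rise, and swing left for a view of all the mats.

Call:
play_rows:
  series:
    - [0,0,-0.001,0,0,0,0.067]
    - [0,0,-0.001,0,0,0,0.08]
    - [0,0,-0.001,0,0,0,0.0854]
    - [0,0,-0.001,0,0,0,0.0854]
    - [0,0,-0.001,0,0,0,0.0854]
    - [0,0,-0.02,0,0,0,0.0854]
    - [0,0,-0.055,0,0,0,0.0854]
    - [0,0,-0.095,0,0,0,0.0854]
    - [0,-0.02,-0.135,0,0,0,0.0854]
    - [0,-0.05,-0.175,0,0,0,0.0854]
    - [0,-0.085,-0.215,0,0,0,0.0854]
    - [0,-0.12,-0.25,0,0,0,0.0854]

```text
clock: 23.8
tcp_pos: [0.3823, -0.2721, 0.2471]
tool_rot: [3.141, -0.001, 0.127]
contact_force: [0.6, 0.3, 0.1]
grip_width: 0.0856
gripper_force: 0.0
```

Call:
play_rows:
  series:
    - [-0.02,-0.03,-0.02,0,0,0,0.0854]
    - [-0.03,-0.06,-0.03,0,0,0,0.0854]
    - [-0.03,-0.06,-0.03,0,0,0,0.0854]
    - [-0.03,-0.06,-0.03,0,0,0,0.0854]

```text
clock: 24.13
tcp_pos: [0.3454, -0.2167, 0.2765]
tool_rot: [3.138, -0.003, 0.129]
contact_force: [0.2, -1.0, -0.9]
grip_width: 0.0857
gripper_force: 0.0
```

```bash
python3 -c "
from h import *
s,m,a=look('w12',.046)
for n,p in dict(sq=(.391,-.3705),hex=(.4137,-.179),rd=(.4415,-.014)).items(): print(n,proj(m,(*p,.046)),proj(m,(*p,.006)))
b=a[60:250,0:400];cv2.imwrite('pics/c12.png',cv2.resize(b,None,fx=2,fy=2,interpolation=cv2.INTER_CUBIC))"
```

```text
t 24.13 tcp [ 0.3454 -0.2167  0.2765] yaw 0.129 F [ 0.2 -1.  -0.9] w 0.0857 g 0.0
px [365. 142.] ctr mm [ 393.4 -356. ] area 7516 rect c [ 393.7 -356.8] size [83.4 91.8] ang 7.4 
px [235. 109.] ctr mm [ 413.4 -181.7] area 4319 rect c [ 413.4 -181.5] size [70.9 79.6] ang 11.4 
px [117.  71.] ctr mm [438.4 -33.1] area 3041 rect c [437.9 -34.2] size [60.7 61.8] ang 32.4 
sq [375.38794893 146.33234851] [364.09761224 143.20026739]
hex [232.99049338 109.0252001 ] [235.15073282 109.41122404]
rd [101.40394403  67.41167211] [116.8774642   71.99734546]
```

View pics/c12.png

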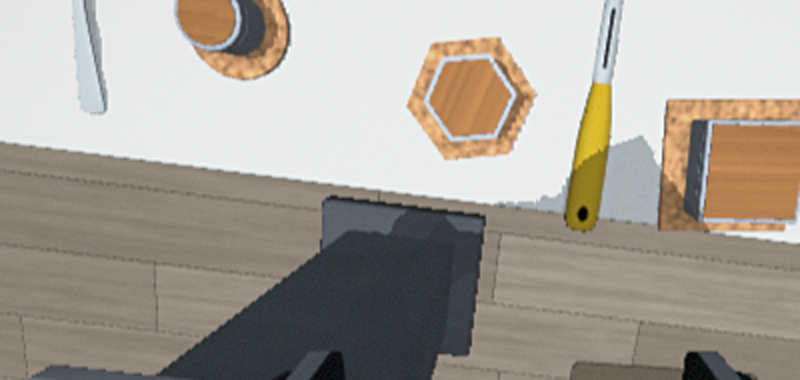

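The hex tin's lid is at (235,109), about 3 mm off centre. The round tin's is at (104,69), about 3.5 mm off, and the square tin's is at about (377,145), about 2 mm off. The earlier view put the oblong within 3 mm. All are parallel to their mats and upright, and the gripper is clear.

```bash
python3 -c "
from h import *
print(env.finish_job())"
```

```text
the job is handed in; nothing more can be done
None
```

I took the stack apart and set all four tins upright on their matching mats, each within about 4 mm of centre and with its sides parallel; I left the mug alone and handed the job in, but the call returned no verdict.

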